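Hang the thermometer holder on the mounting board's screw

TASK

Hang the empty white thermometer holder on the mounting board: pick it up, pass the round part of its keyhole over the screw head until its back plate lies against the board, then slide it down until it rests fully home with the screw at the top of the narrow slot, and only then let go, so that it hangs straight. The screw was driven by eye, so feel for it gently and never force the holder against the screw or the board; leave the vials and the small carton where they are.

Things in the scene. Friction and masses are not known exactly. Their poses are not given: they have to be found in the camera images.
- holder: empty white plastic wall holder, 0.22 kg, standing on the table: upright back plate 76 mm wide (y), 174 high (z), 8 thick (x -4 to +4 mm), open-topped pocket on its front (x -46 to -4 mm, full width, 52 mm high). Origin: underside, under the plate's middle; z up, +x is the plate's plain back, which goes to the board. Rigid but brittle: it must not be pressed with over 18 N
- holder_grip (a point): grip of the holder: middle of the plain upper plate, 154 mm above its underside, 20 mm below its top edge; take it from above across the plate's 8 mm thickness (holder's x). The plate is plain from 106 mm up
- holder_hole (a point): centre of the keyhole's round entry hole in the holder's back plate, 18 mm across, right through, on the plate's centre line 72 mm above the underside. At its top (81 mm) a 45 degree funnel leads into the slot
- holder_slot (a point): closed upper end of the keyhole's narrow slot, 7 mm wide, 100 mm above the holder's underside, straight above the round hole. Home: the shank touches this end, the holder's origin is then 97.8 mm below the screw's axis and its back 0 to 3 mm off the board's face
- board: fixed, rigid mounting board: grey panel 170 mm wide (y), 183 high, 16 thick, on a dark steel base plate 10 mm high reaching 16 mm before the panel's face. Origin: on the table under the middle of the panel's front face; z up, -x points out of the front to the robot
- screw_mark (a point): point on the board's front face, 165 mm up in the middle, where the one rigid steel screw was meant to be. It was driven by eye: its true axis lies up to 10 mm to either side and 8 mm up or down (not measured). It stands out along the board's -x: shank 4.5 mm thick, 11 mm from face to head; round head 12 mm across, its front 15 mm off the face
- diluent_box_4: small white carton 86x67x25 mm lying on the table, loose, origin at its underside; bystander
- vial_03: standing vial 17 mm across, 40 mm high, loose, origin at its underside; bystander
- vial_05: standing vial 17 mm across, 40 mm high, loose, origin at its underside; bystander
- vial_09: standing vial 17 mm across, 40 mm high, loose, origin at its underside; bystander
Not all that is in view belongs to the job. Of the things shaped like the holder, the white one is meant.

How it is judged:
On the way, in this order (a step that is already met when the one before it is completed fails the run):
1. the held holder's keyhole is over the screw head: the plate's back at the hole is within 5 mm of the board's face, at the height of the round hole (contact force between the fingers and holder above 1 N and x of holder_hole in the frame of board between -0.009 and 0 m and z of holder in the frame of board between 0.0815 and 0.105 m and y of holder in the frame of board between -0.016 and 0.016 m), for 0.1 s.
2. slid down and resting on the screw or board with at least 1 N while the fingers still hold it (contact force between the fingers and holder above 1 N and contact force between holder and board above 1 N and x of holder_hole in the frame of board above -0.01 m and z of holder in the frame of board between 0.0575 and 0.077 m), for 0.1 s.
At the end, for the whole second after the job is handed in: the holder hangs on the screw, let go and at rest: its origin 57.5 to 77 mm above the board's underside (home is 67 mm, +-8 mm with the screw), its back at the hole within 6 mm of the board's face, middle within 25 mm of the board's middle, upright and parallel to the board within 8 degrees (z of holder in the frame of board between 0.0575 and 0.077 m and x of holder_hole in the frame of board between -0.01 and 0 m and y of holder in the frame of board between -0.025 and 0.025 m and angle between holder's own z axis and vertical below 0.14 rad and angle between the x axis of holder and the x axis of board, either way round below 0.14 rad and contact force between the fingers and holder below 0.1 N and linear speed of holder below 0.03 m/s); the robot touches nothing.
It fails at once if the holder is pressed against the screw or board with more than 18 N (contact force between holder and board above 18 N).
It fails at once if a vial or the carton is shifted by more than 20 mm (distance of any of vial_03, vial_05, vial_09, diluent_box_4 from where it was at the start of the episode above 0.02 m).
It also fails if it takes over 72 s, if anything falls off the work surface, if the arm or the gripper's body presses on something with over 40 N, if the wrist force passes 120 N, or if a joint passes its speed limit or range.

ROBOT

A 6-joint arm with a two-finger parallel gripper is mounted at the origin on a cart in front of the work surface, level with it; the furniture and walls round the work are solid. World frame = base frame: x ahead of the robot, y to its left, z up, the work surface at z = 0. Lengths are in m, angles in rad, forces in N, time in s.
With the tool pointing down it reaches from about 0.4 to 0.925 m from the base axis. Payload 12.5 kg.
Tool frame: the origin (TCP) lies between the finger pads; the fingertips stand 11 mm ahead of it and the grasp point (between the pads) lies 8 mm behind it; z points along the fingers, y is the line along which they close (so a half turn about z gives the same grasp; the last joint's range is limited). The gripper opens to 95 mm and grips with 3 to 60 N. Pads are 20 mm wide; open, the fingers measure 119 mm over their backs; the gripper's body (75 mm by 180 mm) begins 59 mm behind the grasp point.
Start: joints at [1.182, 0.491, 1.559, -0, 1.092, -0.106], TCP at [0.174, 0.6, 0.226] pointing down, gripper open.
Joint ranges: [-3.1, 3.1], [-0.84, 2.19], [0.05, 2.79], [-1.13, 4.28], [0.06, 2.93], [-2.69, 2.69]. Speed limits (rad/s): [2.22, 2.22, 2.79, 3.14, 3.14, 3.14].

INTERFACE

Orientations are given as a 3x3 rotation matrix whose columns are the frame's x, y, z axes.
In Python, from workcell import * gives the robot as it stands. The module is installed in compiled form; this text tells all that it offers.
- The arm moves only by the tool drive_tool, never from a script. Its argument "series" is one flat list of numbers, 5 for each row, row after row: the finger opening in mm, from 0 to 95.1, then the shift along the tool's x, y, z in mm, then the turn about the tool's z in rad. A call has 1 to 20 rows; each row shifts and turns the commanded pose from where the row before left it, along the tool's axes as they then stand; what a row does not reach is not made up. A row lasts 1/10 s, in which the tool goes at most 50 mm and 8.59 degrees, less where a joint would pass 70% of its speed; a pose out of reach is approached as far as the arm can. A call is refused whole if a number of a shift passes 50 or a number of a turn 0.15, either way. A call with a gripper value outside its range is refused whole. The fingers move at their own pace and stop on an object; the grip force is fixed at half the most. Time passes only in rows, so rows that do not move let the fingers close. It gives the time, the measured TCP pose, the force, the opening and the grip force at its end, in the units of the state.
- sense(): the state, without advancing time (a new reading comes with each control period).
- read_camera(name): name is "side" or "top"; returns (picture, depth): 400x640x3 uint8, blue, green, red; 400x640 float32, m along the optical axis (not along the pixel's ray), 0 where there is no reading.
- camera_model(name): a dict with "intrinsics" (3x3 intrinsics, pixels), "camera_from_world" (4x4, takes a point from world to camera coordinates). Camera axes: x right, y up, looking along -z (the intrinsics and any distortion apply to the point x, -y, -z); pixel columns grow to the right and rows downward; lengths in m; the calibration is good to about 2 mm. A picture is of the moment at which its call begins. camera_model takes no time and is no camera call.
- job_done(): hands the job in; it is judged then, once.
The state is a dict: "time": time; "joint_positions": joint angles; "joint_velocities": joint speeds; "tau": joint torques, N m; "eef_pos": TCP position; "tool_rot": TCP orientation; "contact_force": force on the tool from outside, world axes, zero at the start; "moment": the same for the moment, N m; "width": finger opening in m; "grasp_force": force on a finger pad.
Only numpy, scipy, OpenCV 4.12 (cv2) and the standard library are available. Lean on these libraries where they do the work, as an engineer would, in place of code of your own. Each camera call takes 0.05 s, during which the arm holds its last target. There are 200 camera calls.

## Working session

There is one attempt and no reset: what is moved stays moved. The work goes in short steps, Python scripts to look and compute and a tool call to move; the robot and the scene stay as the last step left them, time stands still between calls to the robot, and variables do not carry over. Pictures are saved under pics/ and viewed, at most 10 in all, crops included, and the job is handed in when it is done.

Besides the shell and the picture viewer there is one more tool, called after "Call:" in YAML: its name, and indented under it one key for each argument. drive_tool: Moves the arm, as the interface text tells. Its arguments: {"type":"object","properties":{"series":{"type":"array","items":{"type":"number"}}},"required":["series"]}

```bash
mkdir -p pics; cat > h.py <<'E'
from workcell import *
import numpy as np, cv2
def grab(n):
    p,d=read_camera(n); m=camera_model(n); return p,d,np.array(m["intrinsics"]),np.array(m["camera_from_world"])
def pts(d,K,T):
    v,u=np.indices(d.shape); x=(u-K[0,2])/K[0,0]*d; y=(v-K[1,2])/K[1,1]*d
    c=np.stack([x,-y,-d,np.ones_like(d)],-1); w=c@np.linalg.inv(T).T; w[d<=0]=np.nan; return w[...,:3]
def proj(P,K,T):
    c=T[:3,:3]@np.asarray(P)+T[:3,3]; return K[0,0]*c[0]/-c[2]+K[0,2],K[1,1]*-c[1]/-c[2]+K[1,2]
E
python3 - <<'E'
from h import *
s=sense(); print(s["eef_pos"],s["tool_rot"],s["width"],s["contact_force"],s["time"])
for n in("side","top"):
    p,d,K,T=grab(n); cv2.imwrite(f"pics/{n}0.png",p); np.savez(f"{n}0.npz",p=p,d=d,K=K,T=T)
    print(n,K,np.linalg.inv(T).round(3),camera_model(n).keys())
E
```

```text
[0.17428734 0.59995423 0.22505654] [[-9.60268945e-01  2.79075931e-01 -4.21404696e-04]
 [ 2.79076226e-01  9.60268387e-01 -1.04150164e-03]
 [ 1.14003566e-04 -1.11772572e-03 -9.99999369e-01]] 0.0951541377625023 [-0.1624806  0.4826916  0.1493431] 0.0
side [[450.80871264   0.         317.84629371]
 [  0.         450.80871264 200.46530647]
 [  0.           0.           1.        ]] [[-0.983  0.132 -0.13   0.403]
 [-0.185 -0.632  0.752  0.812]
 [ 0.017  0.763  0.646  0.706]
 [ 0.     0.     0.     1.   ]] dict_keys(['intrinsics', 'camera_from_world'])
top [[401.28139163   0.         321.9548599 ]
 [  0.         401.28139163 199.27199469]
 [  0.           0.           1.        ]] [[-0.029  0.983 -0.181  0.391]
 [-1.    -0.027  0.012  0.142]
 [ 0.007  0.182  0.983  0.969]
 [ 0.     0.     0.     1.   ]] dict_keys(['intrinsics', 'camera_from_world'])
```

View pics/side0.png

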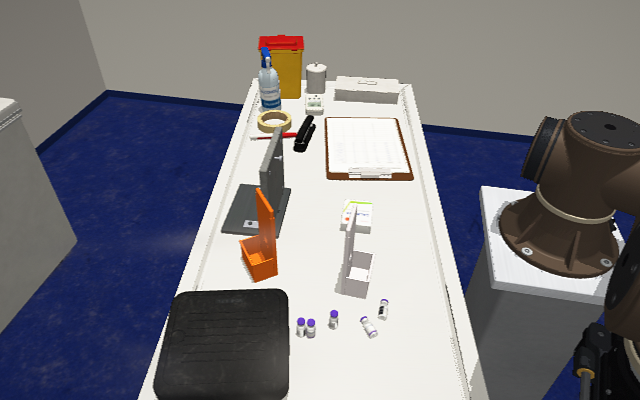

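View pics/top0.png

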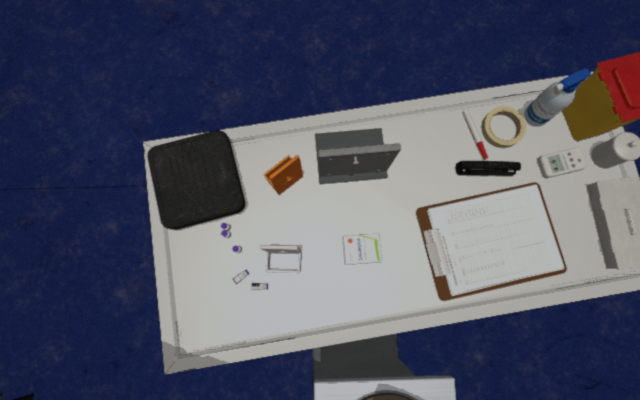

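Side view: white holder at (357,255), orange look-alike at (262,240), and the board with its dark base at (272,175). Top view: white holder (282,257), orange holder (285,174), white carton (362,249), board (358,155) with the screw at about (356,160), and standing vials at (225,227), (225,234) and (236,249). I choose the white holder and check it in a close crop.

```bash
python3 - <<'E'
from h import *
S=np.load("side0.npz");Tp=np.load("top0.npz")
a=cv2.resize(S["p"][170:330,220:410],None,fx=3,fy=3,interpolation=cv2.INTER_CUBIC)[:480,:400*2]
b=cv2.resize(Tp["p"][120:270,215:405],None,fx=3,fy=3,interpolation=cv2.INTER_CUBIC)
cv2.imwrite("pics/c1.png",b)
cv2.imwrite("pics/c2.png",a)
w=pts(Tp["d"],Tp["K"],Tp["T"])
for uv in [(282,247),(270,247),(298,247),(282,265),(285,257),(358,149),(330,150),(390,150),(325,135),(356,160),(350,175),(362,249),(225,227),(236,249)]:
    print(uv,w[uv[1],uv[0]].round(4))
w=pts(S["d"],S["K"],S["T"])
for uv in [(353,215),(350,240),(358,285),(274,150),(272,190)]: print(uv,w[uv[1],uv[0]].round(4))
E
```

```text
(282, 247) [0.4443 0.2138 0.1756]
(270, 247) [0.445  0.2375 0.1741]
(298, 247) [0.4463 0.1846 0.1316]
(282, 265) [0.4132 0.2297 0.0047]
(285, 257) [0.4318 0.2224 0.0043]
(358, 149) [0.6374 0.0564 0.1861]
(330, 150) [0.6374 0.1133 0.1843]
(390, 150) [ 0.6342 -0.0089  0.184 ]
(325, 135) [0.7299 0.1183 0.0145]
(356, 160) [0.6285 0.0564 0.1366]
(350, 175) [0.6272 0.0597 0.0086]
(362, 249) [0.4444 0.0405 0.0254]
(225, 227) [0.5033 0.3577 0.0401]
(236, 249) [0.4518 0.3317 0.0398]
(353, 215) [0.442  0.2164 0.1716]
(350, 240) [0.4418 0.2382 0.1306]
(358, 285) [0.4178 0.261  0.0383]
(274, 150) [0.6279 0.0579 0.1794]
(272, 190) [0.6263 0.0944 0.1016]
```

View pics/c1.png

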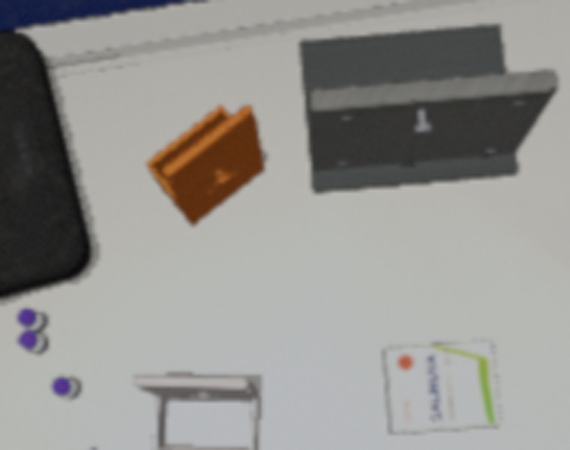

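View pics/c2.png

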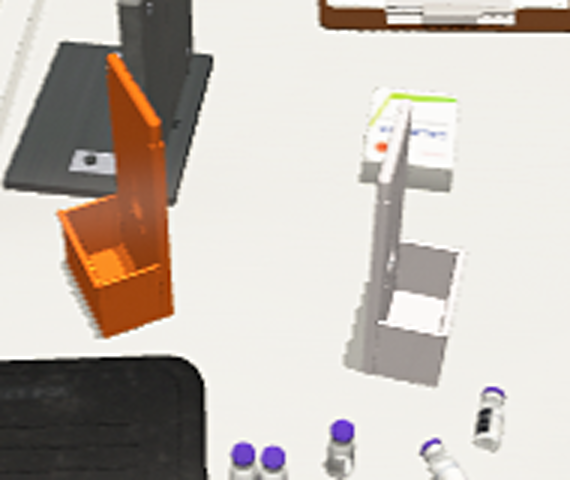

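The crops show the white holder upright at top (278,247), pocket towards the robot, and the orange one as the distractor. The board's light screw is at about top (356,160). Next I fit the poses.

```bash
python3 - <<'E'
from h import *
Tp=np.load("top0.npz");S=np.load("side0.npz")
w=pts(Tp["d"],Tp["K"],Tp["T"]);ws=pts(S["d"],S["K"],S["T"])
def box(w,lo,hi): 
    return w[((w>lo)&(w<hi)).all(-1)]
for nm,W in(("top",w),("side",ws)):
  for n,lo,hi in(("holder",(.40,.15,.167),(.49,.29,.19)),("board",(.58,-.06,.176),(.70,.18,.20))):
    q=box(W,lo,hi)
    if len(q)<10: print(nm,n,len(q)); continue
    # min area rect
    r=cv2.minAreaRect((q[:,:2]*1000).astype(np.float32)); print(nm,n,len(q),r,"zmed",np.median(q[:,2]), q.min(0).round(4),q.max(0).round(4))
  # board front face fit
  q=box(W,(.60,-.04,.03),(.66,.13,.165))
  if len(q)>50:
    for _ in range(4):
      A=np.c_[q[:,1],q[:,2],np.ones(len(q))]; c,*_=np.linalg.lstsq(A,q[:,0],rcond=None); r=q[:,0]-A@c; q=q[abs(r)<.003]
    print(nm,"face x=",c,len(q),r.std())
    allm=((W>(.59,0,.11))&(W<(.66,.12,.18))).all(-1)
    rr=W[...,0]-(c[0]*W[...,1]+c[1]*W[...,2]+c[2]); m=allm&(rr<-.005)
    v,u=np.nonzero(m)
    for a,b in list(zip(v,u))[:40]: print((b,a),W[a,b].round(4),rr[a,b].round(4))
  # holder back / base
g=Tp["p"][150:170,346:368].astype(int).mean(2).astype(int); print(g)
E
```

```text
top holder 158 ((444.73248291015625, 222.04466247558594), (74.76930236816406, 8.077644348144531), 88.00143432617188) zmed 0.17423694335368367 [0.4397 0.1847 0.1673] [0.4496 0.2595 0.1782]
top board 676 ((636.5736083984375, 54.4846305847168), (17.587892532348633, 168.30557250976562), 3.46498703956604) zmed 0.18345532921509394 [ 0.6232 -0.0297  0.1761] [0.6493 0.1381 0.1886]
top face x= [-0.06267944  0.00074557  0.63204806] 1089 0.00042131302910654604
(np.int64(354), np.int64(159)) [0.6232 0.0632 0.1632] -0.005
(np.int64(354), np.int64(160)) [0.6216 0.0632 0.1613] -0.0066
(np.int64(355), np.int64(160)) [0.6211 0.0612 0.1628] -0.0073
(np.int64(354), np.int64(161)) [0.6184 0.0636 0.1648] -0.0098
(np.int64(355), np.int64(161)) [0.6177 0.0617 0.1671] -0.0106
(np.int64(356), np.int64(161)) [0.6168 0.06   0.1702] -0.0116
(np.int64(353), np.int64(162)) [0.6164 0.0657 0.1645] -0.0116
(np.int64(354), np.int64(162)) [0.6159 0.0638 0.1661] -0.0123
(np.int64(355), np.int64(162)) [0.6153 0.0619 0.168 ] -0.013
(np.int64(356), np.int64(162)) [0.6152 0.0599 0.1683] -0.0132
(np.int64(357), np.int64(162
[... 3439 characters left out ...]
1 118  91  62  54  53  52  54
   54  54  54  55]
 [ 52  52  52  53  52  52  57  83 109 115 105  94  77  59  55  52  53  54
   54  54  54  53]
 [ 52  54  54  54  53  53  54  61  67  64  63  63  58  55  54  52  54  54
   53  55  54  53]
 [ 53  53  53  53  54  54  53  51  53  54  53  54  53  52  54  53  53  53
   54  53  53  52]
 [ 54  52  53  53  54  53  53  52  53  53  54  54  52  52  53  52  53  52
   53  54  54  53]
 [ 51  53  53  54  54  52  51  52  53  55  54  52  52  52  53  53  53  53
   52  52  52  53]
 [ 52  52  52  55  53  51  49  52  53  53  53  52  52  52  52  53  52  52
   54  53  54  53]
 [ 53  53  53  52  53  52  51  52  54  52  53  53  53  53  53  52  51  54
   53  53  52  53]]
```

Call:
drive_tool:
  series: [95, 0, 0, 0, 0.148, 95, 0, 0, 0, 0.148, 95, 0, 0, 0, 0.148, 95, 0, 0, 0, 0.148, 95, 0, 0, 0, 0.148, 95, 0, 0, 0, 0.148, 95, 0, 0, 0, 0.148, 95, 0, 0, 0, 0.148, 95, 0, 0, 0, 0.148, 95, 0, 0, 0, 0]

```text
time: 1.1
eef_pos: [0.1743, 0.6001, 0.2253]
tool_rot: [[0.046, 0.999, -0.0], [0.999, -0.046, -0.001], [-0.001, -0.0, -1.0]]
contact_force: [-1.0, 0.2, -0.1]
width: 0.0952
grasp_force: 0.0
```

```bash
python3 - <<'E'
from h import *
s=sense();R=s["tool_rot"];print(s["eef_pos"],R.round(4),s["joint_positions"],s["contact_force"])
print("shift to above holder (mm):",R.T@(np.array([.4447,.2219,.225])-s["eef_pos"])*1e3)
# screw triangulation from saved images
o=[];dd=[]
for n,(r0,r1,c0,c1) in(("side",(150,168,272,290)),("top",(159,166,350,362))):
    f=np.load(n+"0.npz");K,T=f["K"],f["T"];w=pts(f["d"],K,T)
    rr=w[...,0]-(.6322-.0631*w[...,1])
    m=np.zeros(rr.shape,bool);m[r0:r1,c0:c1]=True;m&=(rr<-.0095)&(rr>-.025)&(w[...,2]<.18)
    v,u=np.nonzero(m);c=(u.mean(),v.mean());print(n,c,u.min(),u.max(),v.min(),v.max())
    Ti=np.linalg.inv(T);ray=Ti[:3,:3]@[(c[0]-K[0,2])/K[0,0],-(c[1]-K[1,2])/K[1,1],-1];o.append(Ti[:3,3]);dd.append(ray/np.linalg.norm(ray))
A=sum(np.eye(3)-np.outer(x,x) for x in dd);b=sum((np.eye(3)-np.outer(x,x))@p for p,x in zip(o,dd))
X=np.linalg.solve(A,b);print("head",X,[np.linalg.norm((np.eye(3)-np.outer(x,x))@(X-p)) for p,x in zip(o,dd)])
f=np.load("side0.npz");print(f["p"][150:170,270:290].astype(int).mean(2).astype(int))
E
```

```text
[0.17432755 0.60007582 0.22533798] [[ 4.620e-02  9.989e-01 -2.000e-04]
 [ 9.989e-01 -4.620e-02 -5.000e-04]
 [-5.000e-04 -2.000e-04 -1.000e+00]] [ 1.18242342e+00  4.91250039e-01  1.55920581e+00 -2.69745878e-05
  1.09167039e+00  1.22866675e+00] [-0.95027807  0.18666977 -0.08237125]
shift to above holder (mm): [-365.2764439   287.56080658    0.47952394]
side (np.float64(280.0), np.float64(158.0)) 279 281 156 160
top (np.float64(355.0), np.float64(162.66666666666666)) 353 357 161 164
head [0.61495953 0.06153494 0.16359196] [np.float64(0.0001659529780210607), np.float64(0.00016595297802107827)]
[[156 159 156 134  82  57  63  65  67  66  65  61  49 221 242 238 238 237
  238 238]
 [154 158 151  97  63  65  66  66  66  66  66  61  52 222 242 238 238 238
  238 237]
 [155 156 146  92  61  64  65  66  66  65  66  63  52 223 243 238 238 238
  238 238]
 [156 154 129  77  62  64  66  66  65  66  66  63  51 221 242 238 238 237
  238 237]
 [157 147 101  66  65  65  66  66  65  64  62  61  49 222 243 238 238 238
  238 237]
 [155 142  89  58  64  64  64  62  60  79  92  90  60 220 243 239 238 238
  23
[... 497 characters left out ...]
 238 238
  238 238]
 [ 67  63  64  64  66  66  67  67  66  66  66  65  57 133 230 240 238 238
  238 238]
 [ 60  62  65  65  66  66  68  67  67  67  65  65  57 135 232 241 238 238
  238 238]
 [ 59  64  64  64  65  67  66  68  68  66  67  65  58 134 231 240 238 237
  238 238]
 [ 61  64  64  64  66  66  67  67  66  67  66  64  57 135 232 241 238 238
  238 238]
 [ 61  64  65  66  66  66  67  67  67  66  66  65  57 136 231 240 238 237
  238 238]
 [ 61  64  65  67  66  66  68  66  66  67  65  65  57 136 232 241 238 238
  237 238]
 [ 61  65  66  67  65  66  67  67  66  66  67  65  59 135 232 241 238 238
  238 238]
 [ 62  64  66  66  67  66  67  66  67  68  67  65  59  90 226 242 238 238
  237 238]]
```

Call:
drive_tool:
  series: [95, -28.1, 22.1, 0, 0, 95, -28.1, 22.1, 0, 0, 95, -28.1, 22.1, 0, 0, 95, -28.1, 22.1, 0, 0, 95, -28.1, 22.1, 0, 0, 95, -28.1, 22.1, 0, 0, 95, -28.1, 22.1, 0, 0, 95, -28.1, 22.1, 0, 0, 95, -28.1, 22.1, 0, 0, 95, -28.1, 22.1, 0, 0, 95, -28.1, 22.1, 0, 0, 95, -28.1, 22.1, 0, 0, 95, -28.1, 22.3, 0, 0, 95, 0, 0, 0, 0, 95, 0, 0, 0, 0]

```text
time: 2.6
eef_pos: [0.4457, 0.2221, 0.2255]
tool_rot: [[0.042, 0.999, -0.0], [0.999, -0.042, 0.0], [0.0, -0.0, -1.0]]
contact_force: [-0.1, 0.7, 0.4]
width: 0.095
grasp_force: 0.0
```

Call:
drive_tool:
  series: [95, 0, -1, 20, 0, 95, 0, 0, 20, 0, 95, 0, 0, 20, 0, 95, 0, 0, 19, 0, 95, 0, 0, 0, 0, 30, 0, 0, 0, 0, 20, 0, 0, 0, 0, 14, 0, 0, 0, 0, 11, 0, 0, 0, 0, 8, 0, 0, 0, 0, 4, 0, 0, 0, 0, 0, 0, 0, 0, 0, 0, 0, 0, 0, 0, 0, 0, 0, 0, 0]

```text
time: 4.0
eef_pos: [0.4445, 0.2226, 0.1466]
tool_rot: [[0.044, 0.999, -0.0], [0.999, -0.044, 0.0], [0.0, -0.0, -1.0]]
contact_force: [-0.1, 0.3, -0.3]
width: 0.0283
grasp_force: 0.0
```

Call:
drive_tool:
  series: [0, 0, 0, 0, 0, 0, 0, 0, 0, 0, 0, 0, 0, 0, 0, 0, 0, 0, 0, 0, 0, 0, 0, 0, 0, 0, 0, 0, 0, 0]

```text
time: 4.6
eef_pos: [0.4445, 0.2227, 0.1466]
tool_rot: [[0.044, 0.999, -0.0], [0.999, -0.044, 0.0], [0.0, -0.0, -1.0]]
contact_force: [-1.0, 0.6, -1.4]
width: 0.0078
grasp_force: 30.0
```

Call:
drive_tool:
  series: [0, 0, 0, -5, 0, 0, 0, 0, -12, 0, 0, 0, 0, -15, 0, 0, 0, 0, -15, 0, 0, 0, 0, -15, 0, 0, 0, 0, -15, 0, 0, 0, 0, -15, 0, 0, 0, 0, 0, -0.036, 0, 0, 0, 0, -0.036, 0, 0, 0, 0, -0.035, 0, 0, 0, 0, 0]

```text
time: 5.7
eef_pos: [0.4444, 0.2226, 0.2389]
tool_rot: [[-0.063, 0.998, 0.0], [0.998, 0.063, 0.0], [0.0, 0.0, -1.0]]
contact_force: [-0.1, -0.2, -2.1]
width: 0.0077
grasp_force: 30.0
```

Call:
drive_tool:
  series: [0, -10, 0, 0, 0, 0, -20, 0, 0, 0, 0, -22, 0, 0, 0, 0, -22, 0, 0, 0, 0, -22, 0, 0, 0, 0, -22, 0, 0, 0, 0, -22, 0, 0, 0, 0, -20, 0, 0, 0, 0, -12.6, 0, 0, 0, 0, 0, 10, 0, 0, 0, 0, 18, 0, 0, 0, 0, 18, 0, 0, 0, 0, 18, 0, 0, 0, 0, 18, 0, 0, 0, 0, 11, 0, 0, 0, 0, 6.4, 0, 0, 0, 0, 0, 0, 0, 0, 0, 0, 0, 0]

```text
time: 7.5
eef_pos: [0.5541, 0.0568, 0.2385]
tool_rot: [[-0.063, 0.998, -0.001], [0.998, 0.063, 0.0], [0.0, -0.001, -1.0]]
contact_force: [-1.3, 0.0, -2.3]
width: 0.0077
grasp_force: 30.0
```

```bash
python3 - <<'E'
from h import *
s=sense();R=s["tool_rot"];print(s["eef_pos"],R.round(4),s["width"],s["grasp_force"],s["contact_force"],s["moment"])
I=[]
for n in("side","top"):
    p,d,K,T=grab(n); np.savez(f"{n}1.npz",p=p,d=d,K=K,T=T)
    u,v=map(int,proj([.59,.06,.16],K,T)); u=max(u,66);v=max(v,75)
    I.append(cv2.resize(p[v-75:v+75,u-66:u+66],None,fx=3,fy=3,interpolation=cv2.INTER_CUBIC))
cv2.imwrite("pics/m1.png",np.hstack(I))
E
```

```text
[0.55410316 0.05677735 0.23852936] [[-6.31e-02  9.98e-01 -6.00e-04]
 [ 9.98e-01  6.31e-02  1.00e-04]
 [ 1.00e-04 -6.00e-04 -1.00e+00]] 0.007706522882581126 29.99115899205208 [-1.3365198   0.00763066 -2.30481388] [-0.16547522  0.04247524  0.00742542]
```

View pics/m1.png

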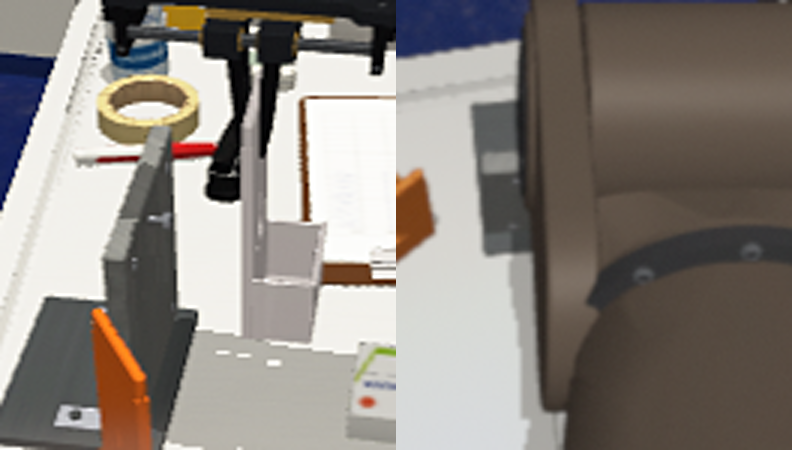

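Side view (left half): the holder is held upright, plate at crop (253,200), facing the screw at crop (160,217). The top view is blocked by the arm. I measure the held plate from the side depth.

```bash
python3 - <<'E'
from h import *
f=np.load("side1.npz");w=pts(f["d"],f["K"],f["T"])
s=sense();R=s["tool_rot"];p=s["eef_pos"]
ax=np.array([.998,.0631,0]);ay=np.array([-.0631,.998,0])
rel=(w-p); X=rel@ax;Y=rel@ay;Z=w[...,2]
inb=(abs(X)<.06)&(abs(Y)<.06)&(Z>.08)&(Z<.29)
def st(m,A): q=A[m]; return len(q),np.percentile(q,[1,5,50,95,99]).round(4) if len(q) else 0
pl=inb&(abs(X)<.012)&(Z<.215)
print("near edge face pts Y",st(pl&(Y>.03),Y),"X",st(pl&(Y>.03),X),"Z",st(pl,Z))
e=pl&(Y>.034)
print("edge-face Y median",np.median(Y[e]),"X by Z:")
for z in np.arange(.09,.22,.02):
    m=pl&(abs(Z-z)<.01)&(Y>.035); print(round(z,3),st(m,X),st(m,Y))
# top edge of plate
t=inb&(abs(X)<.010)&(Z>.245); print("top",st(t,Z),st(t,Y))
pk=inb&(X<-.015)&(X>-.05)&(Z<.2); print("pocket Z",st(pk,Z),"X",st(pk,X),"Y",st(pk,Y))
# camera-side board data again (unmoved) screw
E
```

```text
near edge face pts Y (275, array([0.0328, 0.0334, 0.0355, 0.0374, 0.038 ])) X (275, array([-0.0119, -0.0114, -0.0012,  0.0032,  0.0034])) Z (520, array([0.0939, 0.0981, 0.1425, 0.2065, 0.2128]))
edge-face Y median 0.03566659580949479 X by Z:
0.09 (12, array([-0.0117, -0.0107, -0.0065,  0.0021,  0.003 ])) (12, array([0.0351, 0.0351, 0.0362, 0.0374, 0.0374]))
0.11 (38, array([-0.0119, -0.0117, -0.0043,  0.0013,  0.003 ])) (38, array([0.0351, 0.0354, 0.0361, 0.0375, 0.0379]))
0.13 (49, array([-0.0118, -0.0116, -0.0051,  0.0031,  0.0032])) (49, array([0.0351, 0.0351, 0.0361, 0.0374, 0.0383]))
0.15 (27, array([-0.0114, -0.0102, -0.001 ,  0.003 ,  0.0031])) (27, array([0.0351, 0.0351, 0.036 , 0.0371, 0.0375]))
0.17 (19, array([-0.0032, -0.0032, -0.001 ,  0.0031,  0.0031])) (19, array([0.0351, 0.0351, 0.0363, 0.0379, 0.0379]))
0.19 (23, array([-0.0033, -0.0031, -0.0009,  0.0031,  0.0031])) (23, array([0.035 , 0.035 , 0.036 , 0.038 , 0.0381]))
0.21 (21, array([-0.0031, -0.0031, -0.0009,  0.003 ,  0.003 ])) (21, array([0.0351, 0.0353, 0.0361, 0.0373, 0.0375]))
top (236, array([0.2463, 0.2483, 0.2647, 0.2856, 0.2891])) (236, array([-0.0304, -0.0106,  0.0115,  0.0355,  0.0363]))
pocket Z (621, array([0.0928, 0.0949, 0.1215, 0.1454, 0.1467])) X (621, array([-0.0481, -0.0461, -0.031 , -0.016 , -0.0151])) Y (621, array([-0.04  , -0.0387,  0.0277,  0.0372,  0.0382]))
```

Call:
drive_tool:
  series: [0, 1.2, 10, 0, 0, 0, 0, 14, 0, 0, 0, 0, 14, 0, 0, 0, 0, 9, 0, 0, 0, 0, 4, 0, 0, 0, 0, 1, 0, 0, 0, 0, 0, 0, 0, 0, 0, 0, 0, 0, 0, 0, 0, 0, 0]

```text
time: 8.5
eef_pos: [0.6062, 0.0611, 0.2388]
tool_rot: [[-0.063, 0.998, 0.0], [0.998, 0.063, 0.0], [0.0, 0.0, -1.0]]
contact_force: [0.1, 0.5, -2.5]
width: 0.0076
grasp_force: 30.0
```

Call:
drive_tool:
  series: [0, 0, 1, 0, 0, 0, 0, 1, 0, 0, 0, 0, 0, 0, 0]

```text
time: 8.8
eef_pos: [0.6085, 0.0612, 0.2387]
tool_rot: [[-0.063, 0.998, 0.0], [0.998, 0.063, 0.0], [0.0, 0.0, -1.0]]
contact_force: [0.7, -0.1, -2.4]
width: 0.0079
grasp_force: 30.0
```

Call:
drive_tool:
  series: [0, 0, 1, 0, 0, 0, 0, 0.5, 0, 0, 0, 0, 0, 0, 0]

```text
time: 9.1
eef_pos: [0.61, 0.0613, 0.2386]
tool_rot: [[-0.063, 0.998, -0.0], [0.998, 0.063, 0.0], [0.0, -0.0, -1.0]]
contact_force: [0.9, -0.2, -2.6]
width: 0.0077
grasp_force: 30.0
```

Call:
drive_tool:
  series: [0, 0, 1, 0, 0, 0, 0, 0.5, 0, 0, 0, 0, 0, 0, 0]

```text
time: 9.4
eef_pos: [0.6115, 0.0614, 0.2386]
tool_rot: [[-0.063, 0.998, 0.0], [0.998, 0.063, 0.0], [0.0, 0.0, -1.0]]
contact_force: [-0.0, -0.8, -3.0]
width: 0.0081
grasp_force: 30.0
```

Call:
drive_tool:
  series: [0, 0, 1, 0, 0, 0, 0, 0.5, 0, 0, 0, 0, 0, 0, 0]

```text
time: 9.7
eef_pos: [0.613, 0.0615, 0.2386]
tool_rot: [[-0.063, 0.998, 0.0], [0.998, 0.063, 0.0], [0.0, 0.0, -1.0]]
contact_force: [-0.7, -0.3, -2.2]
width: 0.0083
grasp_force: 30.0
```

Call:
drive_tool:
  series: [0, 0, 1, 0, 0, 0, 0, 0.5, 0, 0, 0, 0, 0, 0, 0]

```text
time: 10.0
eef_pos: [0.6145, 0.0616, 0.2386]
tool_rot: [[-0.063, 0.998, 0.0], [0.998, 0.063, 0.0], [0.0, 0.0, -1.0]]
contact_force: [0.3, 0.2, -1.9]
width: 0.0078
grasp_force: 30.0
```

Call:
drive_tool:
  series: [0, 0, 1, 0, 0, 0, 0, 0.5, 0, 0, 0, 0, 0, 0, 0]

```text
time: 10.3
eef_pos: [0.616, 0.0617, 0.2386]
tool_rot: [[-0.063, 0.998, 0.0], [0.998, 0.063, 0.0], [0.0, 0.0, -1.0]]
contact_force: [-0.1, 0.0, -2.0]
width: 0.0079
grasp_force: 30.0
```

```bash
python3 - <<'E'
from h import *
s=sense();print(s["contact_force"],s["moment"],s["eef_pos"])
p,d,K,T=grab("side"); np.savez("side2.npz",p=p,d=d,K=K,T=T)
cv2.imwrite("pics/m2.png",cv2.resize(p[110:240,210:340],None,fx=4,fy=4,interpolation=cv2.INTER_CUBIC))
E
```

```text
[-0.08362324  0.04511912 -2.01531558] [-0.03249369  0.00220682 -0.00453094] [0.61598835 0.06172601 0.23861473]
```

View pics/m2.png

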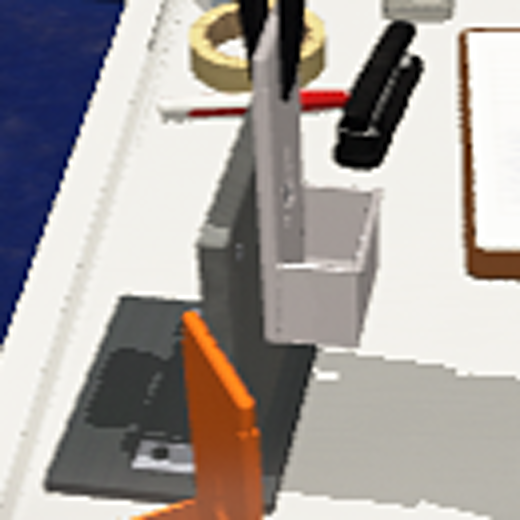

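The plate (crop (275,200)) now stands close to the board with no contact force, so the head is inside the hole. I continue slowly.

Call:
drive_tool:
  series: [0, 0, 1, 0, 0, 0, 0, 1, 0, 0, 0, 0, 1, 0, 0, 0, 0, 0, 0, 0]

```text
time: 10.75
eef_pos: [0.619, 0.0619, 0.2386]
tool_rot: [[-0.063, 0.998, 0.0], [0.998, 0.063, 0.0], [0.0, 0.0, -1.0]]
contact_force: [-0.0, 0.4, -2.2]
width: 0.0077
grasp_force: 30.0
```

Call:
drive_tool:
  series: [0, 0, 1, 0, 0, 0, 0, 1, 0, 0, 0, 0, 0, 0, 0]

```text
time: 11.05
eef_pos: [0.621, 0.062, 0.2386]
tool_rot: [[-0.063, 0.998, 0.0], [0.998, 0.063, 0.0], [0.0, 0.0, -1.0]]
contact_force: [-0.1, -0.2, -1.8]
width: 0.0076
grasp_force: 30.0
```

Call:
drive_tool:
  series: [0, 0, 0.5, 0, 0, 0, 0, 0.5, 0, 0, 0, 0, 0, 0, 0]

```text
time: 11.35
eef_pos: [0.6219, 0.0621, 0.2386]
tool_rot: [[-0.063, 0.998, 0.0], [0.998, 0.063, 0.0], [0.0, 0.0, -1.0]]
contact_force: [-0.2, -0.3, -2.4]
width: 0.0079
grasp_force: 30.0
```

Call:
drive_tool:
  series: [0, 0, 0.5, 0, 0, 0, 0, 0, 0, 0]

```text
time: 11.55
eef_pos: [0.6224, 0.0621, 0.2386]
tool_rot: [[-0.063, 0.998, 0.0], [0.998, 0.063, 0.0], [0.0, 0.0, -1.0]]
contact_force: [0.2, 0.5, -2.3]
width: 0.008
grasp_force: 30.0
```

Call:
drive_tool:
  series: [0, 0, 0.5, 0, 0, 0, 0, 0, 0, 0]

```text
time: 11.75
eef_pos: [0.6229, 0.0622, 0.2386]
tool_rot: [[-0.063, 0.998, 0.0], [0.998, 0.063, 0.0], [0.0, 0.0, -1.0]]
contact_force: [0.5, -0.1, -2.3]
width: 0.0079
grasp_force: 30.0
```

Call:
drive_tool:
  series: [0, 0, 0.4, 0, 0, 0, 0, 0, 0, 0]

```text
time: 11.95
eef_pos: [0.6233, 0.0622, 0.2386]
tool_rot: [[-0.063, 0.998, 0.0], [0.998, 0.063, 0.0], [0.0, 0.0, -1.0]]
contact_force: [0.3, 0.5, -2.3]
width: 0.008
grasp_force: 30.0
```

Call:
drive_tool:
  series: [0, 0, 0, 1.5, 0, 0, 0, 0, 1.5, 0, 0, 0, 0, 1, 0, 0, 0, 0, 0, 0]

```text
time: 12.35
eef_pos: [0.6232, 0.0622, 0.2344]
tool_rot: [[-0.063, 0.998, -0.0], [0.998, 0.063, 0.0], [0.0, -0.0, -1.0]]
contact_force: [-1.0, -0.5, -1.8]
width: 0.008
grasp_force: 30.0
```

Call:
drive_tool:
  series: [0, 0, 0, 1, 0, 0, 0, 0, 0.5, 0, 0, 0, 0, 0, 0]

```text
time: 12.65
eef_pos: [0.6233, 0.0622, 0.2331]
tool_rot: [[-0.063, 0.998, -0.0], [0.998, 0.063, 0.0], [0.0, -0.0, -1.0]]
contact_force: [0.6, 0.2, -1.5]
width: 0.0078
grasp_force: 30.0
```

Call:
drive_tool:
  series: [0, 0, 0, 1, 0, 0, 0, 0, 0.5, 0, 0, 0, 0, 0, 0]

```text
time: 12.95
eef_pos: [0.6233, 0.0622, 0.2315]
tool_rot: [[-0.063, 0.998, -0.0], [0.998, 0.063, 0.0], [0.0, -0.0, -1.0]]
contact_force: [-0.2, 0.7, -1.5]
width: 0.008
grasp_force: 30.0
```

Call:
drive_tool:
  series: [0, 0, 0, 0.5, 0, 0, 0, 0, 0.5, 0, 0, 0, 0, 0, 0]

```text
time: 13.25
eef_pos: [0.6233, 0.0622, 0.2305]
tool_rot: [[-0.063, 0.998, -0.0], [0.998, 0.063, 0.0], [0.0, -0.0, -1.0]]
contact_force: [1.0, -0.1, -1.9]
width: 0.0078
grasp_force: 30.0
```

Call:
drive_tool:
  series: [0, 0, 0, 0.5, 0, 0, 0, 0, 0.5, 0, 0, 0, 0, 0, 0]

```text
time: 13.55
eef_pos: [0.6233, 0.0622, 0.2295]
tool_rot: [[-0.063, 0.998, -0.0], [0.998, 0.063, 0.0], [0.0, -0.0, -1.0]]
contact_force: [0.4, -0.3, -2.3]
width: 0.0081
grasp_force: 30.0
```

Call:
drive_tool:
  series: [0, 0, 0, 0.5, 0, 0, 0, 0, 0, 0]

```text
time: 13.75
eef_pos: [0.6233, 0.0622, 0.2291]
tool_rot: [[-0.063, 0.998, -0.0], [0.998, 0.063, 0.0], [0.0, -0.0, -1.0]]
contact_force: [0.4, -0.5, -2.6]
width: 0.0081
grasp_force: 30.0
```

Call:
drive_tool:
  series: [0, 0, 0, 0.5, 0, 0, 0, 0, 0, 0]

```text
time: 13.95
eef_pos: [0.6233, 0.0622, 0.2286]
tool_rot: [[-0.063, 0.998, -0.0], [0.998, 0.063, 0.0], [0.0, -0.0, -1.0]]
contact_force: [-0.4, 0.2, -1.9]
width: 0.0079
grasp_force: 30.0
```

Call:
drive_tool:
  series: [0, 0, 0, 0.5, 0, 0, 0, 0, 0.5, 0, 0, 0, 0, 0, 0]

```text
time: 14.25
eef_pos: [0.6233, 0.0622, 0.2276]
tool_rot: [[-0.063, 0.998, -0.0], [0.998, 0.063, 0.0], [0.0, -0.0, -1.0]]
contact_force: [0.1, 1.1, -2.3]
width: 0.0079
grasp_force: 30.0
```

Call:
drive_tool:
  series: [0, 0, 0, 0.5, 0, 0, 0, 0, 0.5, 0, 0, 0, 0, 0, 0]

```text
time: 14.55
eef_pos: [0.6233, 0.0622, 0.2266]
tool_rot: [[-0.063, 0.998, -0.0], [0.998, 0.063, 0.0], [0.0, -0.0, -1.0]]
contact_force: [0.1, -0.0, -1.8]
width: 0.008
grasp_force: 30.0
```

Call:
drive_tool:
  series: [0, 0, 0, 0.5, 0, 0, 0, 0, 0.5, 0, 0, 0, 0, 0, 0]

```text
time: 14.85
eef_pos: [0.6232, 0.0622, 0.2255]
tool_rot: [[-0.063, 0.998, -0.0], [0.998, 0.063, 0.0], [0.0, -0.0, -1.0]]
contact_force: [0.0, -0.7, -1.9]
width: 0.0079
grasp_force: 30.0
```

Call:
drive_tool:
  series: [0, 0, 0, 0.5, 0, 0, 0, 0, 0.5, 0, 0, 0, 0, 0, 0]

```text
time: 15.15
eef_pos: [0.6233, 0.0622, 0.2246]
tool_rot: [[-0.063, 0.998, -0.0], [0.998, 0.063, 0.0], [0.0, -0.0, -1.0]]
contact_force: [-0.1, 0.0, -0.8]
width: 0.0079
grasp_force: 30.0
```

Call:
drive_tool:
  series: [0, 0, 0, 0.5, 0, 0, 0, 0, 0, 0]

```text
time: 15.35
eef_pos: [0.6233, 0.0622, 0.2241]
tool_rot: [[-0.063, 0.998, -0.0], [0.998, 0.063, 0.0], [0.0, -0.0, -1.0]]
contact_force: [-0.2, -0.0, -2.3]
width: 0.0079
grasp_force: 30.0
```

Call:
drive_tool:
  series: [0, 0, 0, 0.3, 0, 0, 0, 0, 0, 0]

```text
time: 15.55
eef_pos: [0.6233, 0.0622, 0.2238]
tool_rot: [[-0.063, 0.998, -0.0], [0.998, 0.063, 0.0], [0.0, -0.0, -1.0]]
contact_force: [0.7, -0.4, -1.3]
width: 0.0076
grasp_force: 30.0
```

Call:
drive_tool:
  series: [0, 0, 0, 0.5, 0, 0, 0, 0, 0.5, 0, 0, 0, 0, 0, 0]

```text
time: 15.85
eef_pos: [0.6233, 0.0622, 0.2227]
tool_rot: [[-0.063, 0.998, -0.0], [0.998, 0.063, 0.0], [0.0, -0.0, -1.0]]
contact_force: [-0.2, -0.3, -3.1]
width: 0.0079
grasp_force: 30.0
```

Call:
drive_tool:
  series: [0, 0, 0, 0.5, 0, 0, 0, 0, 0.5, 0, 0, 0, 0, 0, 0]

```text
time: 16.15
eef_pos: [0.6233, 0.0622, 0.2217]
tool_rot: [[-0.063, 0.998, -0.0], [0.998, 0.063, 0.0], [0.0, -0.0, -1.0]]
contact_force: [-0.5, 1.0, -2.2]
width: 0.0077
grasp_force: 30.0
```

Call:
drive_tool:
  series: [0, 0, 0, 0.5, 0, 0, 0, 0, 0.5, 0, 0, 0, 0, 0, 0]

```text
time: 16.45
eef_pos: [0.6233, 0.0622, 0.2208]
tool_rot: [[-0.063, 0.998, -0.0], [0.998, 0.063, 0.0], [0.0, -0.0, -1.0]]
contact_force: [0.0, -0.8, -1.6]
width: 0.0081
grasp_force: 30.0
```

Call:
drive_tool:
  series: [0, 0, 0, 0.5, 0, 0, 0, 0, 0.5, 0, 0, 0, 0, 0, 0]

```text
time: 16.75
eef_pos: [0.6233, 0.0622, 0.2197]
tool_rot: [[-0.063, 0.998, -0.0], [0.998, 0.063, 0.0], [0.0, -0.0, -1.0]]
contact_force: [-1.0, 0.8, -1.8]
width: 0.0081
grasp_force: 30.0
```

Call:
drive_tool:
  series: [0, 0, 0, 0.5, 0, 0, 0, 0, 0.5, 0, 0, 0, 0, 0, 0]

```text
time: 17.05
eef_pos: [0.6233, 0.0622, 0.2188]
tool_rot: [[-0.063, 0.998, -0.0], [0.998, 0.063, 0.0], [0.0, -0.0, -1.0]]
contact_force: [-0.8, 0.6, -1.9]
width: 0.0079
grasp_force: 30.0
```

Call:
drive_tool:
  series: [0, 0, 0, 0.5, 0, 0, 0, 0, 0.5, 0, 0, 0, 0, 0, 0]

```text
time: 17.35
eef_pos: [0.6233, 0.0622, 0.2178]
tool_rot: [[-0.063, 0.998, -0.0], [0.998, 0.063, 0.0], [0.0, -0.0, -1.0]]
contact_force: [-0.3, 0.9, -3.5]
width: 0.0078
grasp_force: 30.0
```

Well into the slot, with lateral force at noise level. Continuing to the stop with finer steps.

Call:
drive_tool:
  series: [0, 0, 0, 0.5, 0, 0, 0, 0, 0.5, 0, 0, 0, 0, 0, 0]

```text
time: 17.65
eef_pos: [0.6233, 0.0622, 0.2167]
tool_rot: [[-0.063, 0.998, -0.0], [0.998, 0.063, 0.0], [0.0, -0.0, -1.0]]
contact_force: [0.4, 0.6, -3.2]
width: 0.0079
grasp_force: 30.0
```

Call:
drive_tool:
  series: [0, 0, 0, 0.5, 0, 0, 0, 0, 0.5, 0, 0, 0, 0, 0, 0]

```text
time: 17.95
eef_pos: [0.6233, 0.0622, 0.2158]
tool_rot: [[-0.063, 0.998, -0.0], [0.998, 0.063, 0.0], [0.0, -0.0, -1.0]]
contact_force: [-0.7, -0.3, -1.6]
width: 0.0076
grasp_force: 30.0
```

Call:
drive_tool:
  series: [0, 0, 0, 0.5, 0, 0, 0, 0, 0, 0]

```text
time: 18.15
eef_pos: [0.6233, 0.0622, 0.2153]
tool_rot: [[-0.063, 0.998, -0.0], [0.998, 0.063, 0.0], [0.0, -0.0, -1.0]]
contact_force: [0.2, -0.6, -2.3]
width: 0.0078
grasp_force: 30.0
```

Call:
drive_tool:
  series: [0, 0, 0, 0.5, 0, 0, 0, 0, 0, 0]

```text
time: 18.35
eef_pos: [0.6233, 0.0622, 0.2148]
tool_rot: [[-0.063, 0.998, -0.0], [0.998, 0.063, 0.0], [0.0, -0.0, -1.0]]
contact_force: [-1.1, 0.5, -2.1]
width: 0.008
grasp_force: 30.0
```

Call:
drive_tool:
  series: [0, 0, 0, 0.4, 0, 0, 0, 0, 0, 0]

```text
time: 18.55
eef_pos: [0.6233, 0.0622, 0.2144]
tool_rot: [[-0.063, 0.998, -0.0], [0.998, 0.063, 0.0], [0.0, -0.0, -1.0]]
contact_force: [-0.1, -0.7, -1.8]
width: 0.0076
grasp_force: 30.0
```

Call:
drive_tool:
  series: [0, 0, 0, 0.4, 0, 0, 0, 0, 0, 0]

```text
time: 18.75
eef_pos: [0.6233, 0.0622, 0.214]
tool_rot: [[-0.063, 0.998, 0.0], [0.998, 0.063, 0.0], [0.0, 0.0, -1.0]]
contact_force: [0.3, 0.2, -2.8]
width: 0.0075
grasp_force: 30.0
```

Call:
drive_tool:
  series: [0, 0, 0, 0.4, 0, 0, 0, 0, 0, 0]

```text
time: 18.95
eef_pos: [0.6233, 0.0622, 0.2136]
tool_rot: [[-0.063, 0.998, -0.0], [0.998, 0.063, 0.0], [0.0, -0.0, -1.0]]
contact_force: [0.3, 0.4, -2.5]
width: 0.0079
grasp_force: 30.0
```

Call:
drive_tool:
  series: [0, 0, 0, 0.4, 0, 0, 0, 0, 0, 0]

```text
time: 19.15
eef_pos: [0.6233, 0.0622, 0.2132]
tool_rot: [[-0.063, 0.998, -0.0], [0.998, 0.063, 0.0], [0.0, -0.0, -1.0]]
contact_force: [0.1, -0.2, -2.3]
width: 0.008
grasp_force: 30.0
```

Call:
drive_tool:
  series: [0, 0, 0, 0.4, 0, 0, 0, 0, 0, 0]

```text
time: 19.35
eef_pos: [0.6233, 0.0622, 0.2128]
tool_rot: [[-0.063, 0.998, -0.0], [0.998, 0.063, 0.0], [0.0, -0.0, -1.0]]
contact_force: [0.1, -0.5, -2.3]
width: 0.0078
grasp_force: 30.0
```

Call:
drive_tool:
  series: [0, 0, 0, 0.4, 0, 0, 0, 0, 0, 0]

```text
time: 19.55
eef_pos: [0.6233, 0.0622, 0.2124]
tool_rot: [[-0.063, 0.998, -0.0], [0.998, 0.063, 0.0], [0.0, -0.0, -1.0]]
contact_force: [-0.7, -0.4, -2.4]
width: 0.0076
grasp_force: 30.0
```

Call:
drive_tool:
  series: [0, 0, 0, 0.4, 0, 0, 0, 0, 0, 0]

```text
time: 19.75
eef_pos: [0.6233, 0.0622, 0.212]
tool_rot: [[-0.063, 0.998, -0.0], [0.998, 0.063, 0.0], [0.0, -0.0, -1.0]]
contact_force: [0.7, -0.7, -2.3]
width: 0.0084
grasp_force: 30.0
```

Call:
drive_tool:
  series: [0, 0, 0, 0.4, 0, 0, 0, 0, 0, 0]

```text
time: 19.95
eef_pos: [0.6233, 0.0622, 0.2116]
tool_rot: [[-0.063, 0.998, -0.0], [0.998, 0.063, 0.0], [0.0, 0.0, -1.0]]
contact_force: [0.6, -0.1, -2.5]
width: 0.008
grasp_force: 30.0
```

Call:
drive_tool:
  series: [0, 0, 0, 0.3, 0, 0, 0, 0, 0, 0]

```text
time: 20.15
eef_pos: [0.6233, 0.0622, 0.2113]
tool_rot: [[-0.063, 0.998, -0.0], [0.998, 0.063, 0.0], [0.0, -0.0, -1.0]]
contact_force: [-0.6, -0.0, -3.0]
width: 0.008
grasp_force: 30.0
```

Call:
drive_tool:
  series: [0, 0, 0, 0.3, 0, 0, 0, 0, 0, 0]

```text
time: 20.35
eef_pos: [0.6233, 0.0622, 0.211]
tool_rot: [[-0.063, 0.998, -0.0], [0.998, 0.063, 0.0], [0.0, -0.0, -1.0]]
contact_force: [-0.3, 0.2, -1.8]
width: 0.0077
grasp_force: 30.0
```

Call:
drive_tool:
  series: [0, 0, 0, 0.3, 0, 0, 0, 0, 0, 0]

```text
time: 20.55
eef_pos: [0.6233, 0.0622, 0.2107]
tool_rot: [[-0.063, 0.998, 0.0], [0.998, 0.063, 0.0], [0.0, 0.0, -1.0]]
contact_force: [0.4, -1.3, -2.4]
width: 0.0082
grasp_force: 30.0
```

Call:
drive_tool:
  series: [0, 0, 0, 0.3, 0, 0, 0, 0, 0, 0]

```text
time: 20.75
eef_pos: [0.6233, 0.0622, 0.2105]
tool_rot: [[-0.063, 0.998, 0.0], [0.998, 0.063, 0.0], [0.0, 0.0, -1.0]]
contact_force: [-0.1, 1.0, -1.3]
width: 0.0075
grasp_force: 30.0
```

Call:
drive_tool:
  series: [0, 0, 0, 0.3, 0, 0, 0, 0, 0, 0]

```text
time: 20.95
eef_pos: [0.6233, 0.0622, 0.2103]
tool_rot: [[-0.063, 0.998, 0.0], [0.998, 0.063, 0.0], [0.0, 0.0, -1.0]]
contact_force: [-0.6, -0.5, -0.4]
width: 0.008
grasp_force: 30.0
```

Call:
drive_tool:
  series: [0, 0, 0, 0.3, 0, 0, 0, 0, 0, 0]

```text
time: 21.15
eef_pos: [0.6234, 0.0622, 0.2102]
tool_rot: [[-0.063, 0.998, 0.001], [0.998, 0.063, 0.0], [0.0, 0.001, -1.0]]
contact_force: [-0.8, -0.2, 3.5]
width: 0.0083
grasp_force: 30.0
```

Call:
drive_tool:
  series: [0, 0, 0, 0.3, 0, 0, 0, 0, 0, 0]

```text
time: 21.35
eef_pos: [0.6234, 0.0622, 0.2101]
tool_rot: [[-0.063, 0.998, 0.001], [0.998, 0.063, 0.0], [-0.0, 0.001, -1.0]]
contact_force: [-2.3, -0.1, 5.7]
width: 0.008
grasp_force: 30.0
```

Call:
drive_tool:
  series: [0, 0, 0, 0, 0, 0, 0, 0, 0, 0, 0, 0, 0, 0, 0]

```text
time: 21.65
eef_pos: [0.6234, 0.0622, 0.2101]
tool_rot: [[-0.063, 0.998, 0.001], [0.998, 0.063, 0.0], [0.0, 0.001, -1.0]]
contact_force: [-1.2, 0.1, 6.4]
width: 0.0078
grasp_force: 30.0
```

Call:
drive_tool:
  series: [12, 0, 0, 0, 0, 16, 0, 0, 0, 0, 25, 0, 0, 0, 0, 40, 0, 0, 0, 0, 40, 0, 0, 0, 0, 40, 0, 0, 0, 0]

```text
time: 22.25
eef_pos: [0.6233, 0.0622, 0.2094]
tool_rot: [[-0.063, 0.998, -0.0], [0.998, 0.063, 0.0], [0.0, -0.0, -1.0]]
contact_force: [-0.5, -0.0, 0.4]
width: 0.0389
grasp_force: 0.0
```

```bash
python3 - <<'E'
from h import *
s=sense();print(s["contact_force"],s["width"],s["grasp_force"])
p,d,K,T=grab("side"); np.savez("side3.npz",p=p,d=d,K=K,T=T)
cv2.imwrite("pics/m3.png",cv2.resize(p[110:240,210:340],None,fx=4,fy=4,interpolation=cv2.INTER_CUBIC))
w=pts(d,K,T);rel=w-np.array([.6234,.0622,0]);X=rel@[.998,.0631,0];Y=rel@[-.0631,.998,0]
for z in (.08,.10,.12,.14,.16,.18,.2):
    m=(abs(X)<.012)&(abs(Y-.036)<.004)&(abs(w[...,2]-z)<.01);print(z,m.sum(),np.percentile(X[m],[5,50,95]).round(4) if m.any() else 0,np.median(Y[m]) if m.any() else 0)
m=(X<-.015)&(X>-.05)&(abs(Y)<.045)&(w[...,2]<.14)&(w[...,2]>.04);print("pocket z",np.percentile(w[m][:,2],[1,99]))
E
```

```text
[-0.4584295  -0.03404906  0.44483456] 0.03886574064853231 0.0
0.08 60 [-0.0103 -0.0033  0.005 ] 0.03563888425503125
0.1 57 [-0.0106 -0.0037  0.0042] 0.035154782437202214
0.12 47 [-0.0104 -0.0007  0.005 ] 0.035490304722853125
0.14 38 [-0.0039  0.0005  0.0048] 0.03490893589838119
0.16 40 [-0.0034  0.0013  0.0052] 0.03576082968019091
0.18 47 [-0.0039  0.0007  0.0086] 0.035161513436559884
0.2 38 [-0.0047 -0.0011  0.003 ] 0.03551050232670333
pocket z [0.06409367 0.1184925 ]
```

View pics/m3.png

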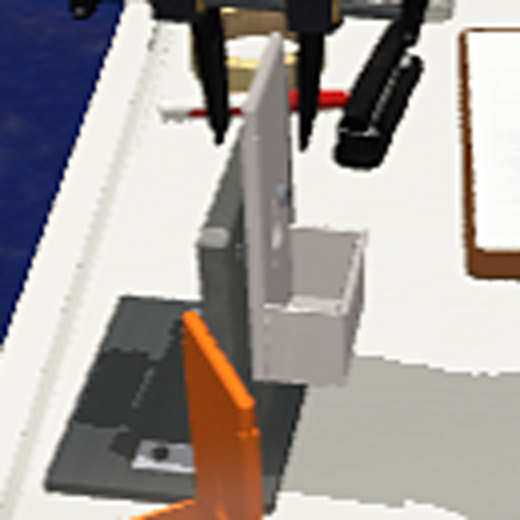

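The holder hangs released: plate upright at crop (268,220) against the board, screw head at (283,190) at the slot's top, fingers open and clear. I retreat straight up.

Call:
drive_tool:
  series: [40, 0, 0, -5, 0, 40, 0, 0, -10, 0, 40, 0, 0, -20, 0, 40, 0, 0, -25, 0, 40, 0, 0, -25, 0, 40, 0, 0, -15, 0, 40, 0, 0, 0, 0, 40, 0, 0, 0, 0, 40, 0, 0, 0, 0, 40, 0, 0, 0, 0]

```text
time: 23.3
eef_pos: [0.6231, 0.0622, 0.3086]
tool_rot: [[-0.063, 0.998, -0.001], [0.998, 0.063, 0.0], [0.0, -0.001, -1.0]]
contact_force: [-0.9, 0.1, -0.6]
width: 0.0398
grasp_force: 0.0
```

```bash
python3 - <<'E'
from h import *
s=sense();print(s["eef_pos"],s["contact_force"])
p,d,K,T=grab("side")
w=pts(d,K,T);rel=w-np.array([.6234,.0622,0]);X=rel@[.998,.0631,0];Y=rel@[-.0631,.998,0]
for z in (.08,.14,.16,.18,.2,.22):
    m=(abs(X)<.012)&(abs(Y-.036)<.004)&(abs(w[...,2]-z)<.01);print(z,m.sum(),np.percentile(X[m],[5,50,95]).round(4) if m.any() else 0,np.median(Y[m]) if m.any() else 0)
m=(X<-.015)&(X>-.05)&(abs(Y)<.045)&(w[...,2]<.14)&(w[...,2]>.04);print("pocket z",np.percentile(w[m][:,2],[1,99]))
m=(abs(X)<.012)&(abs(Y)<.045)&(w[...,2]>.2)&(w[...,2]<.27);print("top z",np.percentile(w[m][:,2],[98]))
E
```

```text
[0.62308638 0.06216038 0.30861   ] [-0.88652319  0.08737794 -0.55058942]
0.08 60 [-0.0105 -0.0027  0.0049] 0.03526667956062962
0.14 39 [-0.004   0.      0.0047] 0.03541027799057773
0.16 41 [-0.0041  0.0015  0.0051] 0.03522820339046464
0.18 48 [-0.0037  0.0016  0.0111] 0.03561010600788371
0.2 41 [-0.0046 -0.0009  0.0034] 0.035486603501672716
0.22 35 [-0.0037 -0.0015  0.0027] 0.03485942139644941
pocket z [0.06411611 0.11818635]
top z [0.23844001]
```

Stable: the underside is at about 0.064 m and the top at about 0.238 m, upright and clear of the robot.

```bash
python3 -c "from workcell import *; print(job_done())"
```

```text
the job is handed in; nothing more can be done
None
```

The white holder hangs upright on the screw with its slot fully home; I let go, backed the arm clear and handed the job in at about 23 s, and no verdict was returned.

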